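# Set the tell-tale of a spring pull gauge on a fly-tying bench

### The arm

A 6-joint arm with a two-finger parallel gripper is mounted at the origin on the work surface. World frame = base frame: x ahead of the robot, y to its left, z up, the work surface at z = 0. Lengths are in m, angles in rad, forces in N, time in s.
With the tool pointing down it reaches from about 0.35 to 0.775 m from the base axis. Payload 7.3 kg.
Tool frame: the origin (TCP) lies on the centre line of the jaws, within the pads' length; the fingertips stand robot.nose_length ahead of it and the grasp point (between the pads) is the TCP (robot.nose_length is the distance from the TCP to the fingertips, in m); z points along the fingers, y is the direction in which the jaws open and shut (so a half turn about z gives the same grasp; the last joint's range is limited). The gripper opens to 92 mm and grips with 3 to 60 N. Pads are 19 mm wide; open, the fingers measure 130 mm over their backs; the gripper's body (75 mm by 190 mm) begins 47 mm behind the grasp point.
Start: joints at [1.126, 0.342, 1.524, -0, 1.275, -0.146], TCP at [0.155, 0.502, 0.246] pointing down, gripper open.
Joint ranges: [-2.53, 2.53], [-0.77, 2.02], [0.04, 2.7], [-1, 4.14], [0.28, 2.66], [-3.11, 3.11]. Speed limits (rad/s): [2.57, 2.57, 3.14, 3.14, 3.14, 3.14].

### API

Orientations are given as [roll, pitch, yaw] about the fixed x, y, z axes, in that order (R = Rz(yaw) Ry(pitch) Rx(roll)).
In Python, from cell import robot, read_camera gives the robot as it stands.
- The arm moves only by the shell command python3 -m crank 'ROWS' [FORCE]. ROWS is JSON, a list of rows, each a list of 7 numbers: the shift along the tool's x, y, z in cm, then the turn, a rotation vector about the tool's x, y, z in degrees, then the opening, from 0 (shut) to 1 (fully open). In form: [[tx, ty, tz, wx, wy, wz, jaw], ...]. A call has 1 to 5 rows; each row is the pose to reach, as a shift and turn from the pose commanded when the call began, along the tool's axes at that moment; what a row does not reach only later rows make up. A row lasts 1/8 s, in which the tool goes at most 62.5 mm and 10.7 degrees, less where a joint would pass 70% of its speed; a pose out of reach is approached as far as the arm can. A call with a gripper value outside its range is refused whole. The fingers move at their own pace and stop on an object; FORCE is the grip in N (left out, the last holds). Time passes only in rows, so rows that repeat a pose let the fingers close. It gives the time, the measured TCP pose, the force and the opening at its end, in the units of the state.
- robot.observe(): the state, without advancing time (a new reading comes with each control period).
- read_camera(name): name is "side" or "top" or "wrist"; returns a dict with "frame" (420x560x3 uint8, red, green, blue), "intrinsics" (3x3 intrinsics, pixels), "R" (3x3) and "t" (3): a world point X has camera coordinates R X + t. Camera axes: x right, y down, z forward; pixel columns grow to the right and rows downward; lengths in m; the calibration is good to about 2 mm. A picture is of the moment at which its call begins. There is no depth.
- robot.hand_in(): hands the job in, once; it reports no verdict.
The state is a dict: "time": time; "qpos": joint angles; "qvel": joint speeds; "joint_efforts": joint torques, N m; "tool_pos": TCP position; "tool_rot": TCP orientation; "contact_force": force on the tool from outside, world axes, zero at the start; "torque": the same for the moment, N m; "opening": finger opening in m.
Only numpy, scipy, OpenCV 4.12 (cv2) and the standard library are available. Lean on these libraries where they do the work, as an engineer would, in place of code of your own. Each camera call takes 0.05 s, during which the arm holds its last target.

### The job

Set the pull gauge's tell-tale to the index tab: turn the winged clamp clockwise to its loose stop (it has a left-hand thread), pull the sprung slide out by its paddle until the tell-tale's pointer stands level with the index pointer, and hold it there for a second. Then ease the slide fully home without letting it snap back, and turn the clamp anticlockwise until it is tight again. The tell-tale must stay at the index; do not shift the index tab or the things lying about.

Things in the scene. Friction and masses are not known exactly. Their poses are not given: they have to be found in the camera images.
- gauge: pull gauge, fixed: wooden board 380 x 150 mm sloping 25 degrees, low edge away from the robot, on a stand with a level ledge on the robot's side, 115 mm high. Origin on the table under the slide's line, where the face is 85 mm high; x towards the ledge, y the pulling direction, z up. Spring barrel at its -y end. FACE AXES below: x up the slope, y as the gauge's y, z square out of the face
- handle_grip (a point): middle of the slide's handle, on FACE AXES: an aluminium paddle 12 mm thick (y), 44 mm wide (x), square to the face, from 9 to 61 mm out of it; the point is 44 mm out. It pushes the tell-tale ahead of it: when touching, the tell-tale's tip is 12 mm further along y than this point. Nothing stands within 25 mm beside the paddle higher than 14 mm out of the face
- slide (a joint): how far the sprung slide is pulled out, m: 0 home, grows along +y, stop at 0.115. The spring pulls home with about 2.4 N at 0 and 7 N at 0.08; let go, the slide snaps back. While the clamp is tight it moves only 2 to 4 mm
- clamp_grip (a point): grip point of the winged clamp: a steel bar 70 mm long (x), 14 mm thick (y), 28 to 62 mm out of the face; it turns about its middle, square to the face. The point is on that axis, 46 mm out of the face, and turns with the bar: z out of the face. When tight, its x is 0.65 rad anticlockwise from up the slope, seen facing the board. About 100 mm from the paddle in -y
- clamp (a joint): clamp angle, rad: 0 tight at its stop, grows as it is turned CLOCKWISE seen facing the board (left-hand thread: clockwise loosens), 1.3 fully loose at its other stop. Friction 0.12 N m; it stays where left. A cam under the bar (11 to 19 mm out of the face) blocks the slide until about 0.95
- telltale_tip (a point): pointer tip of the tell-tale, on FACE AXES: a brass rider 14 mm long (y), 16 mm wide, top 14 mm out of the face, uphill of the slide, its pointer aimed uphill at the scale. It slides along y with light friction (0.8 N) and stays where it is pushed
- telltale (a joint): tell-tale's reading, m: equals the slide's travel while the slide pushes it, stays when the slide goes back. Starts at 0 to 0.012
- index_tip (a point): pointer tip of the index tab, on FACE AXES: a dark steel clip 16 mm long, 12 mm high, on the upper edge of the face beyond the scale, its pointer aimed downhill. It meets the tell-tale's tip when both have the same y on the face
- index (a joint): the index tab's reading, m, 0.055 to 0.095: the tell-tale is at the index when joint telltale equals this. The tab is stiff and must stay put
- flybox: closed wooden fly box, 105 x 75 x 36 mm; origin at the centre of its underside; leave alone
- cup: white plastic cup, 80 mm wide, 105 mm high; origin at the centre of its underside; leave alone
- cement: small clear bottle with white cap, 42 mm wide, 105 mm high; origin at the centre of its underside; leave alone
- spool_a: black thread spool, 32 mm wide, 36 mm high, standing on the ledge of the gauge; origin at the centre of its underside; leave alone
- spool_b: orange thread spool, 32 mm wide, 36 mm high, standing on the same ledge; origin at the centre of its underside; leave alone
- corkboard: wooden strip 200 x 55 x 18 mm with four corks standing on it, 58 mm high in all; origin at the centre of its underside; leave alone
- torch: aluminium torch lying down, 125 mm long, 38 mm wide; origin at the centre of its underside; leave alone

How it is judged:
By the outcome, as a careful person would: the job done as asked, in the order asked, and still so for the second after the job is handed in, with the robot touching nothing.
It also fails if it takes over 64 s, if anything falls off the work surface, if the arm or the gripper's body presses on something with over 40 N, if the wrist force passes 120 N, or if a joint passes its speed limit or range.

## Working session

There is one attempt and no reset: what is moved stays moved. The work goes in short steps, Python scripts to look and compute and a shell command to move; the robot and the scene stay as the last step left them, time stands still between calls to the robot, and variables do not carry over. Pictures are saved under pics/ and viewed, and the job is handed in when it is done.

```bash
mkdir -p pics; ls; python3 - <<'E'
from cell import robot, read_camera
import cv2
s=robot.observe(); print({k:s[k] for k in ('time','tool_pos','tool_rot','contact_force','opening')}, robot.nose_length)
for n in ("side","top","wrist"):
    c=read_camera(n); cv2.imwrite(f"pics/a_{n}.png",c["frame"][:,:,::-1]); print(n,c["intrinsics"].tolist(),c["R"].tolist(),c["t"].tolist())
E
```

```text
pics
{'time': 0.0, 'tool_pos': array([0.15438001, 0.50139404, 0.24505121]), 'tool_rot': array([-3.14006625e+00, -1.99650868e-04,  2.84277103e+00]), 'contact_force': array([-0.69656635, -1.16206716, -0.36072409]), 'opening': 0.09172129997701028} 0.019
side [[380.8403377046239, 0.0, 277.0180454723252], [0.0, 380.8403377046239, 208.53208143808357], [0.0, 0.0, 1.0]] [[-0.9053250333757289, -0.42465874039777884, -0.007179007383130883], [-0.29981835446285315, 0.6509688400330618, -0.6973869253385793], [0.3008247633929464, -0.6292094432776593, -0.7166588715838214]] [0.5185952132224407, 0.20745063494047647, 0.784218418127994]
top [[532.0379555813761, 0.0, 283.8590220103001], [0.0, 532.0379555813761, 208.44784311889808], [0.0, 0.0, 1.0]] [[0.02002842731633888, -0.9995734445331558, -0.021255377751447913], [-0.9939764515126629, -0.01761613101186917, -0.10816878369690248], [0.10774820619169835, 0.023293795575115597, -0.993905288822922]] [0.06583805798673392, 0.569864022956249, 1.1342869763903287]
wrist [[369.65977085595176, 0.0, 275.9179529913575], [0.0, 369.65977085595176, 211.63727402134907], [0.0, 0.0, 1.0]] [[0.294567111472986, 0.9556289672920544, -0.0018691470738978794], [0.917529183336917, -0.2822751988654478, 0.2801087464370984], [0.2671524182251628, -0.08422582132454516, -0.9599664559028375]] [-0.522908092230491, -0.03469269953747043, 0.3909976275064396]
```

View pics/a_side.png

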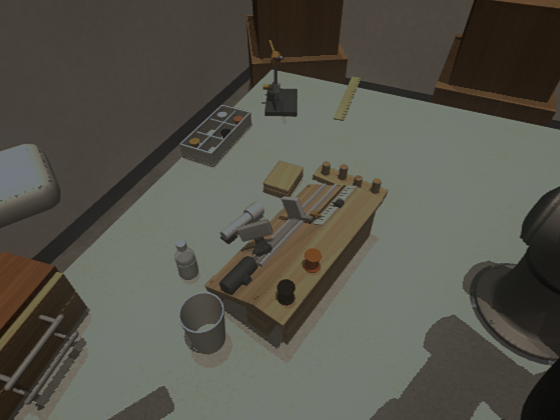

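View pics/a_top.png

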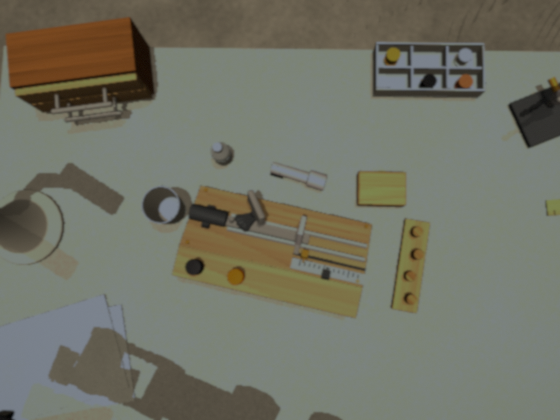

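View pics/a_wrist.png

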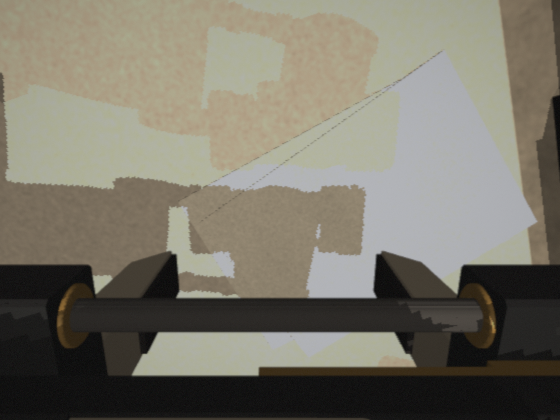

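```bash
python3 - <<'E'
import cv2
a=cv2.imread("pics/a_top.png")[170:330,160:440]; cv2.imwrite("pics/b_top.png",cv2.resize(a,None,fx=2.85,fy=2.85,interpolation=cv2.INTER_CUBIC))
a=cv2.imread("pics/a_side.png")[150:340,190:400]; cv2.imwrite("pics/b_side.png",cv2.resize(a,None,fx=3.1,fy=3.1,interpolation=cv2.INTER_CUBIC))
E
```

```text
(no output)
```

View pics/b_top.png

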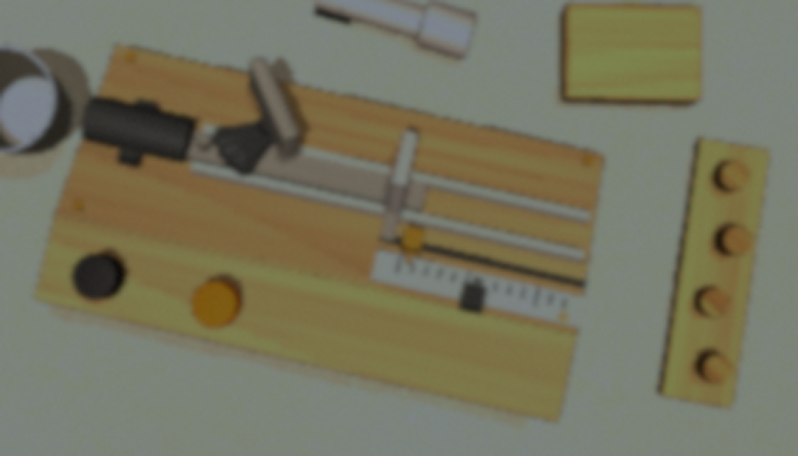

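View pics/b_side.png

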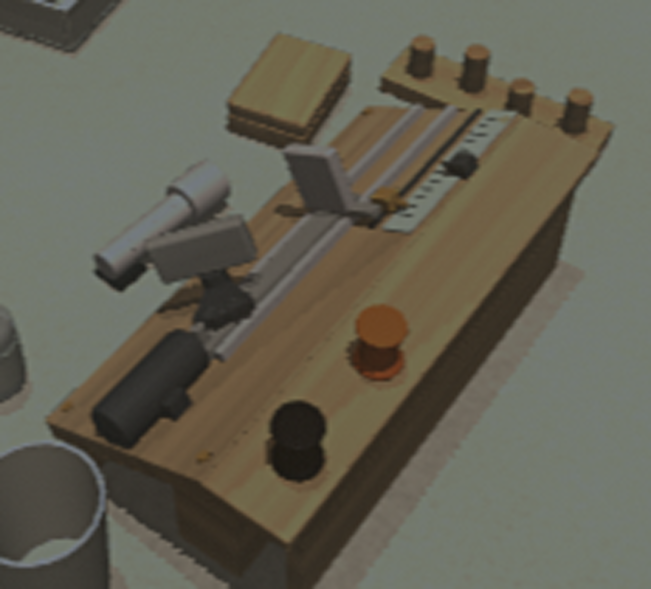

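```bash
cat > h.py <<'E'
import numpy as np, cv2
from scipy.spatial.transform import Rotation as Rot
from cell import robot, read_camera
def ray(c,uv):
    K,R,t=c["intrinsics"],c["R"],c["t"]
    d=R.T@np.linalg.solve(K,np.array([uv[0],uv[1],1.0])); return -R.T@t, d/np.linalg.norm(d)
def onz(c,uv,z):
    C,d=ray(c,uv); return C+d*(z-C[2])/d[2]
def tri(obs):
    A=np.zeros((3,3));b=np.zeros(3)
    for c,uv in obs:
        C,d=ray(c,uv);P=np.eye(3)-np.outer(d,d);A+=P;b+=P@C
    X=np.linalg.solve(A,b); res=[np.linalg.norm(np.cross(X-ray(c,uv)[0],ray(c,uv)[1])) for c,uv in obs]
    return X,np.array(res)
def proj(c,X):
    p=c["R"]@X+c["t"]; p=c["intrinsics"]@p; return p[:2]/p[2]
def face(yaw): # gauge axes -> face axes columns (x up slope, y, z out)
    Rg=Rot.from_euler('z',yaw).as_matrix(); s=np.radians(25)
    return Rg@np.array([[np.cos(s),0,-np.sin(s)],[0,1,0],[np.sin(s),0,np.cos(s)]])
def toolR(s): return Rot.from_euler('xyz',s["tool_rot"]).as_matrix()
E
python3 - <<'E'
from h import *
T=read_camera("top");S=read_camera("side")
np.set_printoptions(precision=4,suppress=True)
t=lambda x,y:(160+(x+.5)/2.85-.5,170+(y+.5)/2.85-.5)
s=lambda x,y:(190+(x+.5)/3.1-.5,150+(y+.5)/3.1-.5)
for n,a,b in [("lowcornerL",t(115,43),s(50,424)),("lowcornerR",t(604,154),s(362,107)),("ledgeL",t(36,300),s(285,545)),("ledgeR",t(558,420),s(612,125)),
 ("indextip?",t(474,283),s(450,165)),("spoolB",t(217,302),s(382,325)),("spoolA",t(99,275),s(298,422)),
 ("paddle out low",t(412,130),s(287,149)),("paddle out up",t(402,160),s(330,150)),("clamp lowend",t(258,62),s(150,240)),("clamp upend",t(290,145),s(245,220)),
 ("telltale",t(413,237),s(387,198))]:
    X,r=tri([(T,a),(S,b)]); print(n,X,r*1e3)
a,b=onz(T,t(36,300),.115),onz(T,t(558,420),.115);print(a,b,np.linalg.norm(a-b),np.arctan2(*(b-a)[[1,0]]))
a,b=onz(T,t(115,43),.052),onz(T,t(604,154),.052);print(a,b,np.linalg.norm(a-b),np.arctan2(*(b-a)[[1,0]]))
s=robot.observe();W=read_camera("wrist");R=toolR(s)
print("cam in tool",R.T@(-W["R"].T@W["t"]-s["tool_pos"]),"\n",(W["R"]@R))
print(R)
E
```

```text
lowcornerL [0.613  0.2585 0.0495] [2.3699 2.3699]
lowcornerR [ 0.5389 -0.1117  0.051 ] [2.1032 2.1032]
ledgeL [0.422  0.2982 0.1105] [1.3993 1.3993]
ledgeR [ 0.3441 -0.0693  0.1433] [3.853 3.853]
indextip? [ 0.4379 -0.0125  0.1155] [1.0178 1.0178]
spoolB [0.4221 0.1646 0.1484] [0.5426 0.5426]
spoolA [0.4393 0.2465 0.1481] [0.0307 0.0307]
paddle out low [0.5444 0.033  0.1283] [0.6314 0.6314]
paddle out up [0.5161 0.038  0.1444] [6.63 6.63]
clamp lowend [0.5927 0.1437 0.1219] [0.4367 0.4367]
clamp upend [0.533  0.1184 0.1436] [1.5507 1.5507]
telltale [0.4691 0.0306 0.109 ] [1.3969 1.3969]
[0.4207 0.2968 0.115 ] [ 0.3453 -0.0718  0.115 ] 0.37617809085970844 -1.7726202068917216
[0.6148 0.2591 0.052 ] [ 0.5368 -0.1122  0.052 ] 0.3794497095009144 -1.777781722538975
cam in tool [ 0.0761 -0.0012 -0.139 ] 
 [[-0.0002  1.      0.0004]
 [-0.9599 -0.0001 -0.2803]
 [-0.2803 -0.0005  0.9599]]
[[-0.9557  0.2944 -0.0003]
 [ 0.2944  0.9557 -0.0007]
 [ 0.0001 -0.0007 -1.    ]]
```

```bash
cat >> h.py <<'E'
np.set_printoptions(precision=4,suppress=True)
YAW=2.936
F=face(YAW)
def goal(P,R,s=None):
    s=s or robot.observe(); R0=toolR(s)
    print("shift cm",np.round(R0.T@(P-s["tool_pos"])*100,2),"rotvec deg",np.round(Rot.from_matrix(R0.T@R).as_rotvec(degrees=True),2))
def FR(a=0): # tool orientation facing the board, tool x at angle a (rad, ccw seen facing board) from up the slope
    return F@Rot.from_euler('z',a).as_matrix()@np.diag([1.,-1,-1])
E
python3 - <<'E'
from h import *
print(F)
goal(np.array([.611,.066,.235]),FR())
E
```

```text
[[-0.8872 -0.2041  0.4137]
 [ 0.185  -0.9789 -0.0863]
 [ 0.4226  0.      0.9063]]
shift cm [-56.45 -28.2    1.06] rotvec deg [ 1.14 24.98 -5.26]
```

```bash
python3 -m crank '[[-5.5,-2.7,-0.5,0,3,-1,0.8],[-11,-5.4,-1,0,6,-2,0.6],[-16.5,-8.1,-1,0,9,-3,0.5],[-22,-10.8,-1,0,12,-4,0.5],[-27.5,-13.5,-1,0,15,-5,0.5]]'; python3 -c "
from h import *
goal(np.array([.611,.066,.235]),FR())"
```

```text
time: 0.92
tool_pos: [0.3789, 0.2903, 0.256]
tool_rot: [3.128, -0.263, 2.933]
contact_force: [1.6, 0.6, 0.3]
opening: 0.0475
shift cm [-26.96 -17.06  -5.29] rotvec deg [ 0.81  9.96 -0.1 ]
```

```bash
python3 -m crank '[[-5,-3.2,-1,0,2,0,0.5],[-10,-6.4,-2,0,4,0,0.5],[-15,-9.6,-3,0,6,0,0.5],[-20,-12.8,-4,0.5,8,0,0.5],[-25,-16,-5,0.8,10,0,0.5]]'; python3 -m crank '[[-1.9,-1,-0.2,0,0,0,0.5],[-1.9,-1,-0.2,0,0,0,0.5],[-1.9,-1,-0.2,0,0,0,0.5]]'; python3 - <<'E'
from h import *
goal(np.array([.611,.066,.235]),FR())
for n in ("wrist","side"):
    c=read_camera(n); cv2.imwrite(f"pics/c_{n}.png",c["frame"][:,:,::-1])
E
```

```text
time: 1.55
tool_pos: [0.5938, 0.0804, 0.2374]
tool_rot: [-3.14, -0.437, 2.933]
contact_force: [1.0, 0.0, 0.6]
opening: 0.0457
time: 1.92
tool_pos: [0.6077, 0.0692, 0.2317]
tool_rot: [-3.14, -0.436, 2.934]
contact_force: [-0.1, -0.5, 0.2]
opening: 0.046
shift cm [-0.21 -0.25 -0.47] rotvec deg [-0.04  0.   -0.11]
```

View pics/c_wrist.png

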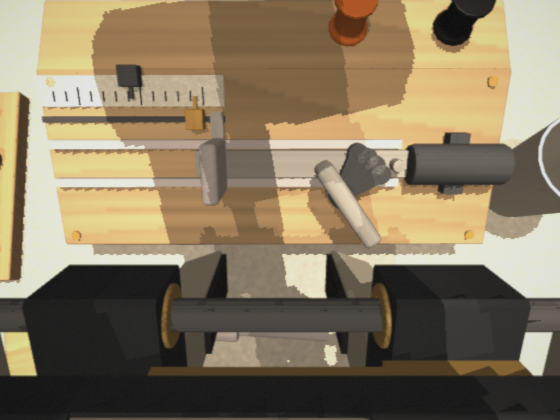

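```bash
python3 - <<'E'
import cv2
im=cv2.imread("pics/c_wrist.png")
cv2.imwrite("pics/d1.png",cv2.resize(im[50:220,40:240],None,fx=3.9,fy=3.5,interpolation=cv2.INTER_CUBIC)[:600,:800])
cv2.imwrite("pics/d2.png",cv2.resize(im[120:260,300:440],None,fx=4,fy=4,interpolation=cv2.INTER_CUBIC))
E
```

```text
(no output)
```

View pics/d1.png

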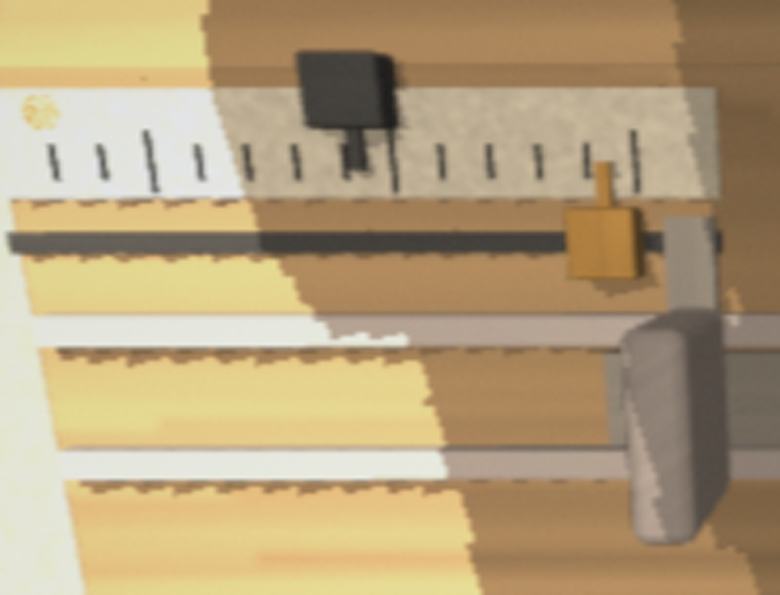

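View pics/d2.png

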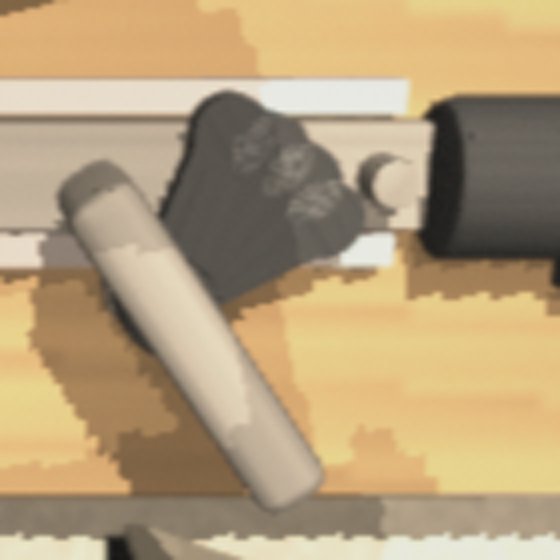

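```bash
cat >> h.py <<'E'
def onplane(c,uv,n,d):
    C,r=ray(c,uv); return C+r*(d-n@C)/(n@r)
E
python3 - <<'E'
from h import *
import pickle
W=read_camera("wrist")
pickle.dump({k:W[k] for k in("intrinsics","R","t")},open("c_w.pkl","wb"))
Cg=-W["R"].T@W["t"]
a=onz(W,(45,68),.115);b=onz(W,(507,68),.115)
print(a,b,np.degrees(np.arctan2(*(b-a)[[1,0]])))
n=F[:,2]; d0=n@((a+b)/2)
# tracks
def rp(u,v,h): return onplane(W,(u,v),n,d0+h)
p1=[rp(60,v,.004) for v in (144,183)];p2=[rp(390,v,.004) for v in (144,183)]
L1=sum(p1)/2;L2=sum(p2)/2; print("slide line",L1,L2,"yaw y-axis",np.degrees(np.arctan2(*(L1-L2)[[1,0]])))
print("low edge",rp(70,242,0),rp(480,243,0))
E
```

```text
[ 0.404  -0.0784  0.115 ] [0.4802 0.2835 0.115 ] 78.11248497891178
slide line [ 0.4739 -0.0913  0.0865] [0.5314 0.1828 0.0863] yaw y-axis -101.8481959555553
low edge [ 0.5354 -0.1093  0.0522] [0.6132 0.2573 0.0516]
```

```bash
python3 - <<'E'
from h import *
import pickle
W=pickle.load(open("c_w.pkl","rb"))
n=F[:,2]
Lm=np.array([.4739+.5314,-.0913+.1828,.0865+.0863])/2
O=Lm-n*.004; O=O-F[:,1]*(F[:,1]@O)  # y=0 through base foot
dO=n@O
fc=lambda X:F.T@(X-O)*1e3
p=lambda u,v,h:fc(onplane(W,(u,v),n,dO+h))
d1=lambda x,y:((x+.5)/3.9+39.5,(y+.5)/3.5+49.5)
d2=lambda x,y:((x+.5)/4+299.5,(y+.5)/4+119.5)
print("O",O)
for nm,uv,h in [("paddle TL",d1(625,335),.061),("TR",d1(690,330),.061),("BL",d1(632,540),.061),("BR",d1(693,542),.061),
 ("index tip",d1(352,170),.006),("tell tip",d1(603,163),.006),
 ("tick0",d1(634,160),0),("tick100",d1(149,160),0),
 ("clamp topL",d2(70,215),.062),("clamp topR",d2(135,190),.062),("clamp botL",d2(265,505),.062),("clamp botR",d2(325,472),.062),("cam hub",d2(130,345),.019)]:
    print(nm,p(*uv,h))
E
```

```text
O [ 0.4709 -0.0982  0.0828]
paddle TL [  21.6782 -138.8064   61.    ]
TR [  22.6286 -150.2536   61.    ]
BL [ -19.8149 -137.6258   61.    ]
BR [ -20.2517 -148.8009   61.    ]
index tip [ 53.2966 -73.525    6.    ]
tell tip [  54.7495 -125.3165    6.    ]
tick0 [  55.5144 -130.5783   -0.    ]
tick100 [ 55.6722 -28.9568  -0.    ]
clamp topL [   2.3762 -219.452    62.    ]
clamp topR [   6.7383 -230.5704   62.    ]
clamp botL [ -51.691  -256.9718   62.    ]
clamp botR [ -45.2352 -267.5113   62.    ]
cam hub [ -32.9824 -237.5598   19.    ]
```

```bash
cat >> h.py <<'E'
O=np.array([.4709,-.0982,.0828])
def FP(x,y,z): return O+F@(np.array([x,y,z])/1e3)
def fpos(s=None):
    s=s or robot.observe(); print("t",round(s["time"],2),"face pos mm",F.T@(s["tool_pos"]-O)*1e3,"rot err deg",Rot.from_matrix(FR().T@toolR(s)).as_rotvec(degrees=True),"force face",F.T@s["contact_force"],"op",s["opening"])
E
python3 - <<'E'
from h import *
T=read_camera("top");S=read_camera("side")
for nm,c in(("top",T),("side",S)):
    im=c["frame"][:,:,::-1].copy()
    im=cv2.imread(f"pics/a_{nm}.png")
    im=cv2.resize(im,None,fx=4,fy=4,interpolation=cv2.INTER_CUBIC)
    e=np.array([np.cos(.65),np.sin(.65)]);q=np.array([-e[1],e[0]])
    for a,b in((-35,-7),(-35,7),(35,-7),(35,7)):
        x=np.array([-22,-243.6])+a*e+b*q
        cv2.circle(im,tuple(int(v) for v in proj(c,FP(*x,62))*4+2),2,(0,0,255),-1)
    for x in(-22,22):
        for y in(-6,6): cv2.circle(im,tuple(int(v) for v in proj(c,FP(x,-144+y,61))*4+2),2,(255,0,0),-1)
    u=proj(c,FP(-10,-200,60))*4; u=u.astype(int)
    cv2.imwrite(f"pics/e_{nm}.png",im[u[1]-180:u[1]+180,u[0]-260:u[0]+260])
fpos()
goal(FP(-22,-243.6,100),FR(.65))
E
```

```text
t 2.17 face pos mm [ -27.3571 -191.9032  177.6711] rot err deg [ 0.0539 -0.082   0.0815] force face [ 0.0757 -0.2112  0.1685] op 0.04587084476309048
shift cm [0.55 5.18 7.76] rotvec deg [ -0.08   0.06 -37.32]
```

View pics/e_top.png

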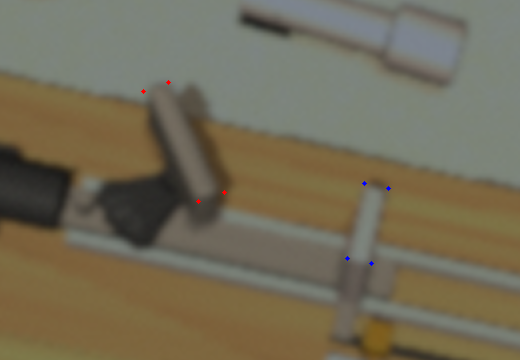

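View pics/e_side.png

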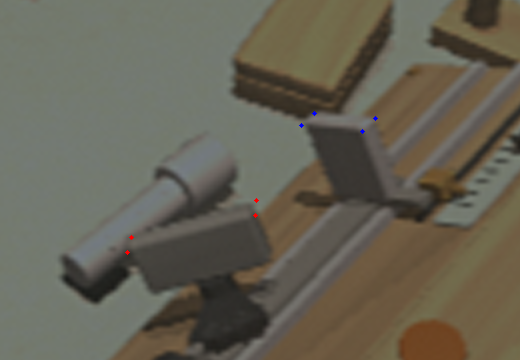

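```bash
python3 - <<'E'
from h import *
import pickle
W=pickle.load(open("c_w.pkl","rb"))
n=F[:,2];dO=n@O
for uv in((408,160),(412,148),(412,182),(398,165)):
  for h in(.0,.02,.04): print(uv,h,F.T@(onplane(W,uv,n,dO+h)-O)*1e3)
E
```

```text
(408, 160) 0.0 [   2.4256 -303.7872   -0.    ]
(408, 160) 0.02 [   5.3842 -296.6672   20.    ]
(408, 160) 0.04 [   8.3429 -289.5471   40.    ]
(412, 148) 0.0 [  12.6145 -306.1708   -0.    ]
(412, 148) 0.02 [  14.9288 -298.9      20.    ]
(412, 148) 0.04 [  17.2432 -291.6292   40.    ]
(412, 182) 0.0 [ -16.759  -309.1662   -0.    ]
(412, 182) 0.02 [ -12.5873 -301.706    20.    ]
(412, 182) 0.04 [  -8.4156 -294.2458   40.    ]
(398, 165) 0.0 [  -1.8655 -295.6222   -0.    ]
(398, 165) 0.02 [   1.3644 -289.0184   20.    ]
(398, 165) 0.04 [   4.5944 -282.4146   40.    ]
```

```bash
python3 -m crank '[[0.1,1.2,1.8,0,0,-9.3,0.35],[0.3,2.4,3.6,0,0,-18.6,0.35],[0.4,3.6,5.4,0,0,-28,0.35],[0.55,5.2,7.8,0,0,-37.3,0.35],[0.55,5.2,7.8,0,0,-37.3,0.35]]'; python3 - <<'E'
from h import *
fpos(); goal(FP(-22,-243.6,46),FR(.65))
c=read_camera("wrist"); cv2.imwrite("pics/f_w.png",c["frame"][:,:,::-1])
for h in(62,): print(proj(c,FP(-22,-243.6,h)))
E
```

```text
time: 2.8
tool_pos: [0.5804, 0.1283, 0.1622]
tool_rot: [2.867, -0.347, -2.649]
contact_force: [0.6, 0.2, -0.8]
opening: 0.0319
t 2.8 face pos mm [ -21.7174 -244.0801   97.6897] rot err deg [  0.067    0.1871 -37.1729] force face [-0.8543 -0.3213 -0.4992] op 0.03191830367617458
shift cm [-0.01 -0.05  5.17] rotvec deg [-0.   -0.2  -0.07]
[276.352  260.2915]
```

View pics/f_w.png

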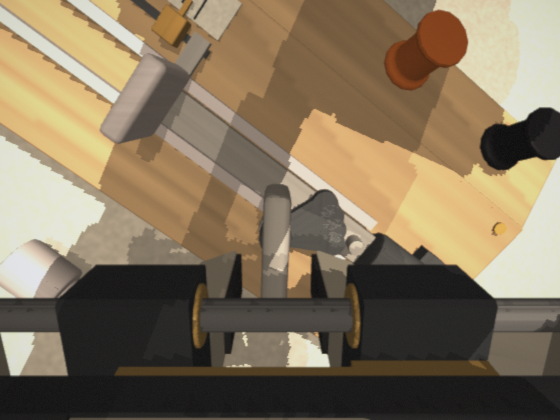

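```bash
python3 -m crank '[[0,-0.05,2,0,0,0,0.35],[0,-0.05,3.6,0,0,0,0.35],[0,-0.05,4.8,0,0,0,0.35],[0,-0.05,5.2,0,0,0,0.35],[0,-0.05,5.2,0,0,0,0.35]]'; python3 - <<'E'
from h import *
fpos(); goal(FP(-22,-243.6,46),FR(.65))
c=read_camera("wrist"); cv2.imwrite("pics/g_w.png",c["frame"][:,:,::-1])
c=read_camera("side"); cv2.imwrite("pics/g_s.png",cv2.resize(c["frame"][150:300,190:390,::-1],None,fx=4,fy=4))
E
```

```text
time: 3.48
tool_pos: [0.5608, 0.1308, 0.116]
tool_rot: [2.868, -0.343, -2.652]
contact_force: [0.3, 1.3, 0.5]
opening: 0.0322
t 3.48 face pos mm [ -23.3648 -242.5609   47.5756] rot err deg [  0.0428  -0.0494 -37.1054] force face [ 0.214  -1.3221  0.4143] op 0.03216768169499149
shift cm [0.05 0.17 0.16] rotvec deg [-0.06  0.03 -0.14]
```

View pics/g_w.png

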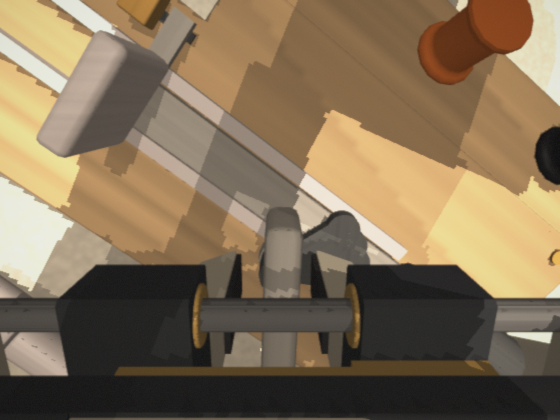

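View pics/g_s.png

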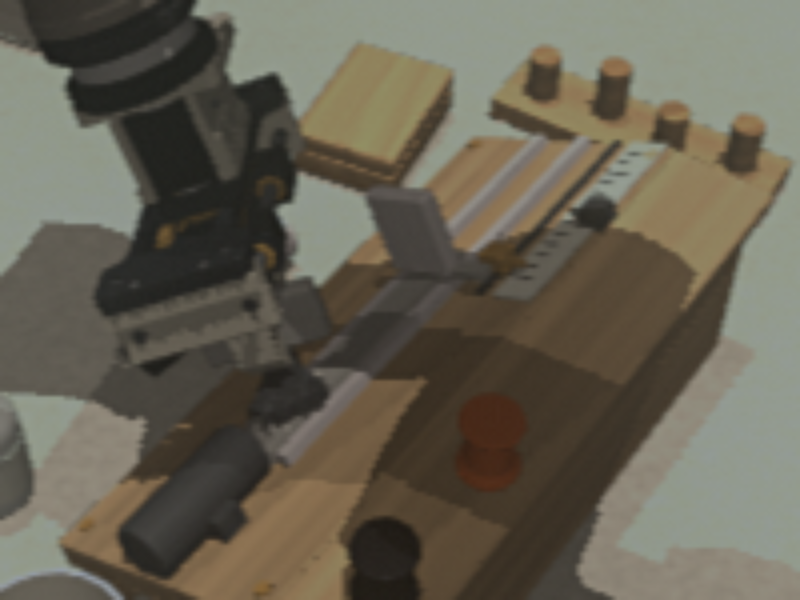

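```bash
python3 -m crank '[[0,0.15,0.1,0,0,0,0.25],[0,0.15,0.1,0,0,0,0.1],[0,0.15,0.1,0,0,0,0.1],[0,0.15,0.1,0,0,0,0.1]]' 25; python3 - <<'E'
from h import *
fpos(); goal(FP(-22,-243.6,46),FR(.65)); print(robot.observe()["torque"],robot.observe()["qpos"])
E
```

```text
time: 4.08
tool_pos: [0.5596, 0.1324, 0.1152]
tool_rot: [2.868, -0.343, -2.651]
contact_force: [0.4, 0.1, 0.6]
opening: 0.0179
t 4.08 face pos mm [ -22.3456 -243.881    46.2192] rot err deg [  0.0391  -0.0264 -37.1478] force face [-0.0534 -0.2018  0.7209] op 0.017866206431202417
shift cm [ 0.04 -0.    0.02] rotvec deg [-0.04  0.01 -0.09]
[-0.0303 -0.2601  0.0431] [ 0.0444  0.7855  1.1967  0.1041  1.5832 -1.9904]
```

```bash
python3 -m crank '[[0,0,0,0,0,0,0.05],[0,0,0,0,0,0,0.05],[0,0,0,0,0,0,0.05]]' 25; python3 - <<'E'
from h import *
fpos(); print(robot.observe()["torque"])
E
```

```text
time: 4.45
tool_pos: [0.5596, 0.1324, 0.1152]
tool_rot: [2.868, -0.343, -2.651]
contact_force: [0.3, 0.3, 1.2]
opening: 0.0177
t 4.45 face pos mm [ -22.349  -243.8734   46.2083] rot err deg [  0.0374  -0.0278 -37.1482] force face [ 0.273  -0.3206  1.1993] op 0.017706932395857168
[-0.0286 -0.2058 -0.0435]
```

```bash
python3 - <<'E'
from h import *
c=read_camera("wrist"); cv2.imwrite("pics/h_w.png",cv2.resize(c["frame"][180:380,180:380,::-1],None,fx=3,fy=3))
E
```

```text
(no output)
```

View pics/h_w.png

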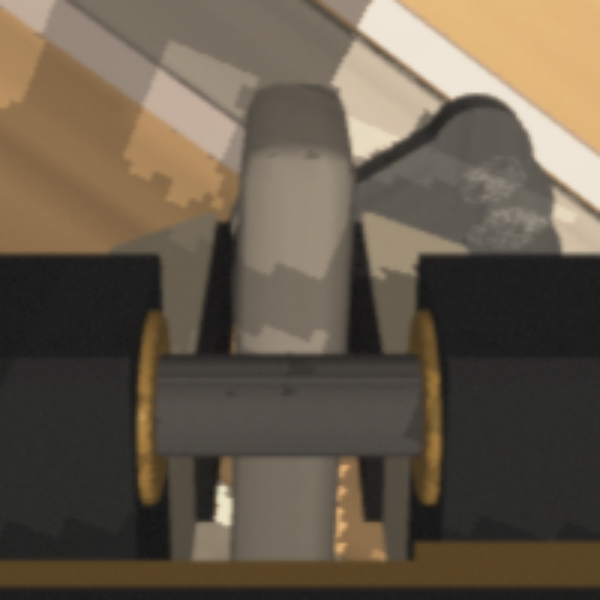

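```bash
python3 -m crank '[[0,0,0,0,0,7,0.05],[0,0,0,0,0,15,0.05],[0,0,0,0,0,23,0.05],[0,0,0,0,0,31,0.05],[0,0,0,0,0,38,0.05]]'; python3 - <<'E'
from h import *
fpos(); print(robot.observe()["torque"])
E
```

```text
time: 5.12
tool_pos: [0.5596, 0.1332, 0.1154]
tool_rot: [-3.134, -0.436, 2.916]
contact_force: [0.4, 3.2, 2.1]
opening: 0.0175
t 5.12 face pos mm [ -22.0778 -244.6574   46.2114] rot err deg [-0.0433 -0.0214  1.0451] force face [ 1.0913 -3.1996  1.8024] op 0.017520208833548278
[ 0.5264 -0.2306 -0.1004]
```

```bash
python3 -m crank '[[0,0,0,0,0,8,0.05],[0,0,0,0,0,16,0.05],[0,0,0,0,0,24,0.05],[0,0,0,0,0,31,0.05],[0,0,0,0,0,35,0.05]]'; python3 - <<'E'
from h import *
fpos(); print(F.T@robot.observe()["torque"])
c=read_camera("wrist"); cv2.imwrite("pics/i_w.png",c["frame"][:,:,::-1])
E
```

```text
time: 5.75
tool_pos: [0.5599, 0.1339, 0.1153]
tool_rot: [-2.877, -0.349, 2.261]
contact_force: [3.0, 5.9, 1.3]
opening: 0.0177
t 5.75 face pos mm [ -22.2973 -245.4016   46.2051] rot err deg [-0.1324 -0.0313 35.9408] force face [-0.9791 -6.3377  1.9268] op 0.017728460224833188
[-1.0265  0.3504  0.0795]
```

View pics/i_w.png

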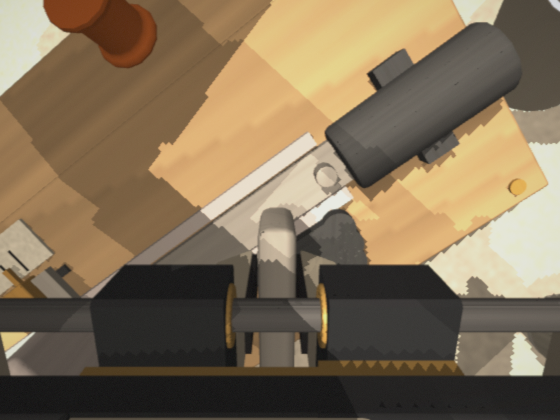

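```bash
python3 -m crank '[[0,-0.0,0,0,0,2,0.05],[0,0,0,0,0,4,0.05],[0,0,0,0,0,4,0.05]]'; python3 - <<'E'
from h import *
fpos(); print(F.T@robot.observe()["torque"])
E
```

```text
time: 6.18
tool_pos: [0.56, 0.134, 0.1152]
tool_rot: [-2.854, -0.331, 2.193]
contact_force: [2.0, 5.1, 0.8]
opening: 0.0177
t 6.17 face pos mm [ -22.3752 -245.4721   46.2193] rot err deg [-0.1432 -0.0376 39.7762] force face [-0.5063 -5.3878  1.0649] op 0.017712815035205293
[-0.9925  0.3702  0.278 ]
```

```bash
python3 -m crank '[[0,0.0,0,0,0,2,0.05],[0,0,0,0,0,3,0.05],[0,0,0,0,0,3,0.05]]'; python3 - <<'E'
from h import *
fpos(); print(F.T@robot.observe()["torque"])
E
```

```text
time: 6.55
tool_pos: [0.5601, 0.1339, 0.1152]
tool_rot: [-2.838, -0.315, 2.14]
contact_force: [2.1, 5.6, 0.9]
opening: 0.0176
t 6.55 face pos mm [ -22.4839 -245.4536   46.2721] rot err deg [-0.1529 -0.052  42.7838] force face [-0.4492 -5.9535  1.1783] op 0.01757510643132855
[-1.0086  0.5123  0.1   ]
```

```bash
python3 -m crank '[[0,0.0,0,0,0,0,0.35],[0,0,0,0,0,0,0.35],[0,0,-2,0,0,0,0.35],[0,0,-6,0,0,-5,0.35],[0,0,-11,0,0,-14,0.4]]'; python3 - <<'E'
from h import *
fpos(); print(F.T@robot.observe()["torque"]); goal(FP(-5,-175,178),FR())
E
```

```text
time: 7.18
tool_pos: [0.6047, 0.1226, 0.2151]
tool_rot: [-2.919, -0.381, 2.393]
contact_force: [0.9, 0.3, 0.6]
opening: 0.0356
t 7.17 face pos mm [ -21.9033 -243.4793  156.2429] rot err deg [ 0.1249  0.1186 28.6364] force face [-0.4986 -0.4792  0.8689] op 0.03564439226812314
[ 0.0108  0.3383 -0.0127]
shift cm [-1.8  -6.83 -2.16] rotvec deg [ -0.12  -0.12 -28.64]
```

```bash
python3 -m crank '[[-0.6,-2.2,-0.7,0,0,-9,0.4],[-1.2,-4.5,-1.4,0,0,-18,0.4],[-1.8,-6.8,-2.2,0,0,-28.6,0.4],[-1.8,-6.8,-2.2,0,0,-28.6,0.4]]'; python3 - <<'E'
from h import *
fpos()
c=read_camera("wrist"); cv2.imwrite("pics/j_w.png",c["frame"][:,:,::-1])
cv2.imwrite("pics/j_z.png",cv2.resize(c["frame"][60:260,240:440,::-1],None,fx=3,fy=3))
import pickle; pickle.dump({k:c[k] for k in("intrinsics","R","t")},open("j_w.pkl","wb"))
E
```

```text
time: 7.68
tool_pos: [0.5851, 0.056, 0.2427]
tool_rot: [-3.138, -0.435, 2.927]
contact_force: [0.3, 1.3, -1.0]
opening: 0.0369
t 7.67 face pos mm [  -5.1718 -174.2437  178.8506] rot err deg [-0.0067 -0.075   0.4571] force face [-0.4725 -1.2987 -0.8584] op 0.03691220000527657
```

View pics/j_w.png

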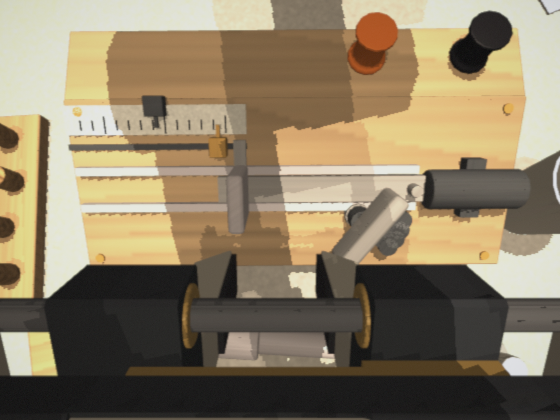

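View pics/j_z.png

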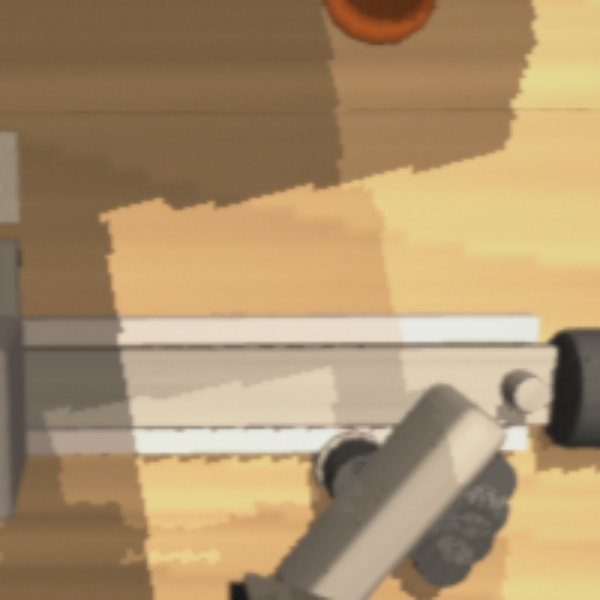

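```bash
python3 -m crank '[[0.3,-1.5,2,0,0,-0.4,0.4],[0.6,-3,5,0,0,-0.4,0.4],[0.6,-3,8,0,0,-0.4,0.4],[0.6,-3,8,0,0,-0.4,0.4]]'; python3 - <<'E'
from h import *
fpos(); goal(FP(0,-144,44),FR())
c=read_camera("wrist"); cv2.imwrite("pics/k_w.png",c["frame"][:,:,::-1])
E
```

```text
time: 8.22
tool_pos: [0.5389, 0.0371, 0.1703]
tool_rot: [-3.141, -0.441, 2.936]
contact_force: [-0.3, 0.3, -1.2]
opening: 0.0371
t 8.22 face pos mm [   1.6615 -146.3836   95.8059] rot err deg [ 0.0716  0.2883 -0.0209] force face [-0.154  -0.2774 -1.2191] op 0.03710136625630149
shift cm [-0.19 -0.23  5.18] rotvec deg [-0.07 -0.29  0.02]
```

View pics/k_w.png

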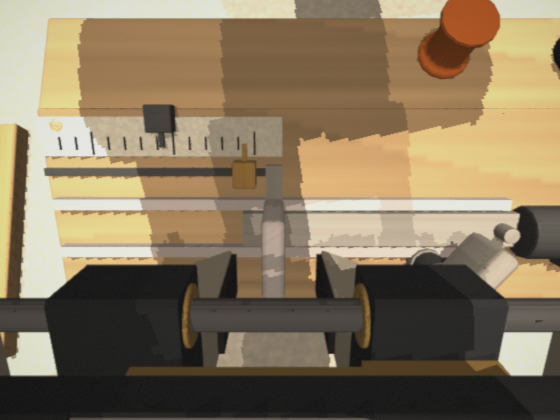

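```bash
python3 -m crank '[[-0.1,-0.15,2,0,-0.2,0,0.4],[-0.1,-0.2,4,0,-0.2,0,0.4],[-0.1,-0.2,5.1,0,-0.2,0,0.4],[-0.1,-0.2,5.1,0,-0.2,0,0.4]]'; python3 - <<'E'
from h import *
fpos(); goal(FP(0,-144,44),FR())
c=read_camera("wrist"); cv2.imwrite("pics/l_w.png",c["frame"][:,:,::-1])
E
```

```text
time: 8.78
tool_pos: [0.5202, 0.0386, 0.1256]
tool_rot: [3.141, -0.432, 2.939]
contact_force: [-0.2, -0.4, 0.6]
opening: 0.0366
t 8.78 face pos mm [  -0.2961 -143.9827   47.3973] rot err deg [ 0.0378 -0.22   -0.1342] force face [0.3793 0.3951 0.4387] op 0.03662286626296325
shift cm [0.03 0.   0.34] rotvec deg [-0.04  0.22  0.13]
```

View pics/l_w.png

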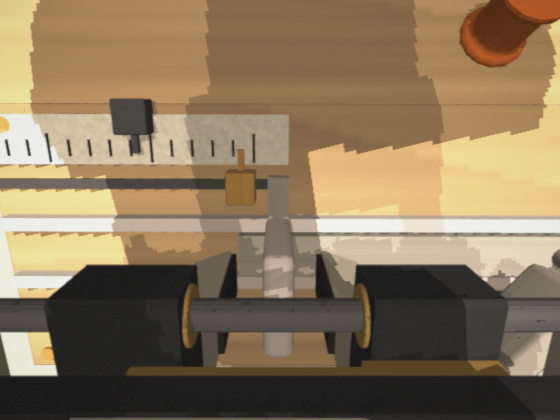

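```bash
python3 -m crank '[[0,0,0.3,0,0.2,0,0.25],[0,0,0.3,0,0.2,0,0.1],[0,0,0.3,0,0.2,0,0.05],[0,0,0.3,0,0.2,0,0.05],[0,0,0.3,0,0.2,0,0.05]]' 30; python3 - <<'E'
from h import *
fpos()
c=read_camera("wrist"); cv2.imwrite("pics/m_w.png",c["frame"][:,:,::-1])
cv2.imwrite("pics/m_z.png",cv2.resize(c["frame"][80:230,80:330,::-1],None,fx=3.2,fy=3.2,interpolation=cv2.INTER_CUBIC))
E
```

```text
time: 9.45
tool_pos: [0.5189, 0.0389, 0.1229]
tool_rot: [3.14, -0.435, 2.939]
contact_force: [0.4, 2.0, 1.2]
opening: 0.012
t 9.45 face pos mm [  -0.2373 -143.9955   44.3985] rot err deg [-0.0008 -0.062  -0.1546] force face [ 0.5226 -2.0071  1.0509] op 0.011973428664884548
```

View pics/m_z.png

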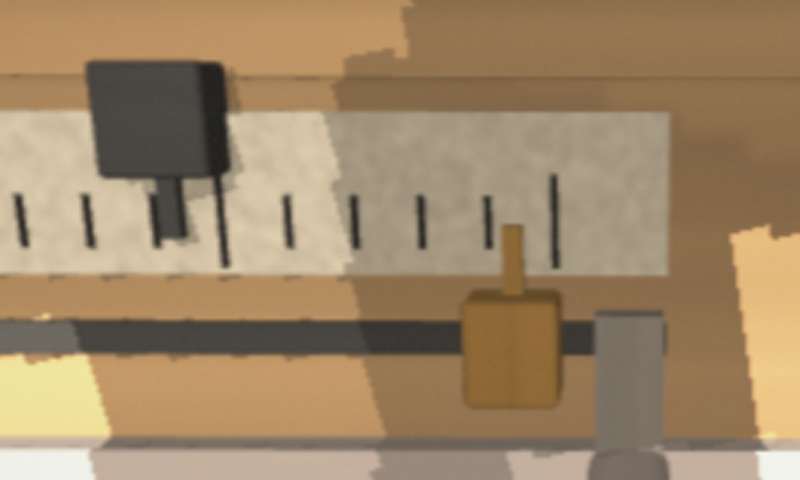

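```bash
python3 -m crank '[[0,-0.8,0,0,0,0,0.05],[0,-1.8,0,0,0,0,0.05],[0,-2.9,0,0,0,0,0.05],[0,-4,0,0,0,0,0.05],[0,-4.8,0,0,0,0,0.05]]'; python3 -m crank '[[0,0,0,0,0,0,0.05],[0,0,0,0,0,0,0.05]]'; python3 - <<'E'
from h import *
fpos()
c=read_camera("wrist"); cv2.imwrite("pics/n_w.png",c["frame"][:,:,::-1])
cv2.imwrite("pics/n_z.png",cv2.resize(c["frame"][80:230,80:330,::-1],None,fx=3.2,fy=3.2,interpolation=cv2.INTER_CUBIC))
E
```

```text
time: 10.12
tool_pos: [0.5089, -0.0088, 0.1229]
tool_rot: [3.14, -0.436, 2.939]
contact_force: [2.9, 6.8, 2.8]
opening: 0.0124
time: 10.38
tool_pos: [0.509, -0.0085, 0.1229]
tool_rot: [3.14, -0.436, 2.938]
contact_force: [2.7, 5.1, 2.7]
opening: 0.0116
t 10.38 face pos mm [ -0.2198 -95.5471  44.3649] rot err deg [-0.0126 -0.0377 -0.1288] force face [-0.351  -5.5527  3.1189] op 0.01158009877927515
```

View pics/n_z.png

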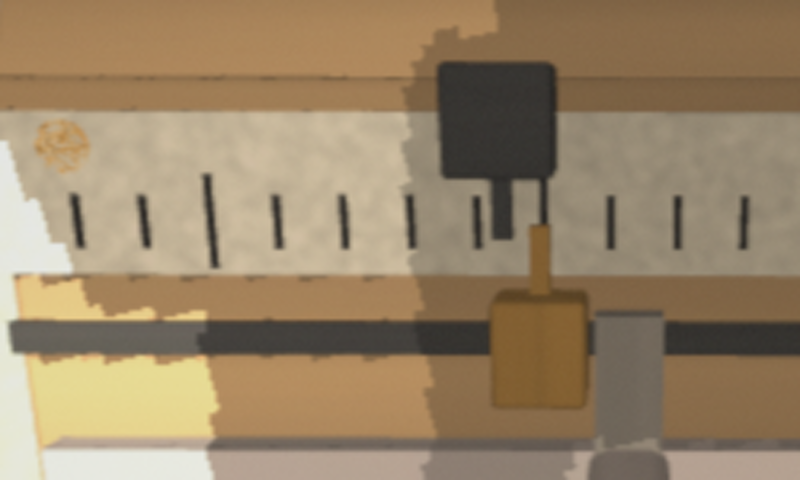

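```bash
python3 -m crank '[[0,-0.2,0,0,0,0,0.05],[0,-0.4,0,0,0,0,0.05],[0,-0.45,0,0,0,0,0.05],[0,-0.45,0,0,0,0,0.05]]'; python3 - <<'E'
from h import *
fpos()
c=read_camera("wrist"); cv2.imwrite("pics/o_w.png",c["frame"][:,:,::-1])
cv2.imwrite("pics/o_z.png",cv2.resize(c["frame"][90:190,180:300,::-1],None,fx=6,fy=6,interpolation=cv2.INTER_CUBIC))
c=read_camera("top"); q=proj(c,FP(54,-74,6)).astype(int);print(q); cv2.imwrite("pics/o_t.png",cv2.resize(c["frame"][q[1]-40:q[1]+40,q[0]-50:q[0]+50,::-1],None,fx=7,fy=7,interpolation=cv2.INTER_CUBIC))
E
```

```text
time: 10.92
tool_pos: [0.5081, -0.0126, 0.1229]
tool_rot: [3.14, -0.436, 2.939]
contact_force: [2.4, 4.7, 3.0]
opening: 0.0116
t 10.93 face pos mm [ -0.2347 -91.4314  44.3747] rot err deg [-0.0229 -0.0426 -0.1529] force face [ 0.0343 -5.0879  3.3359] op 0.011615350597748337
[327 268]
```

View pics/o_z.png

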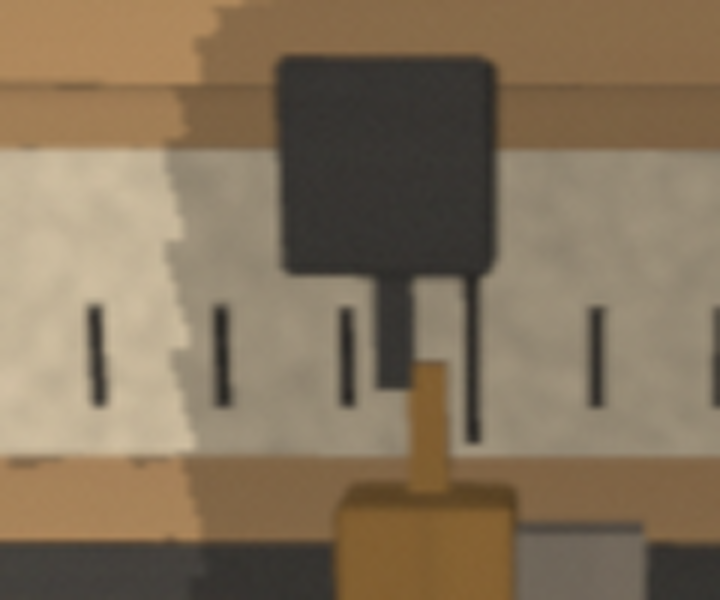

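View pics/o_t.png

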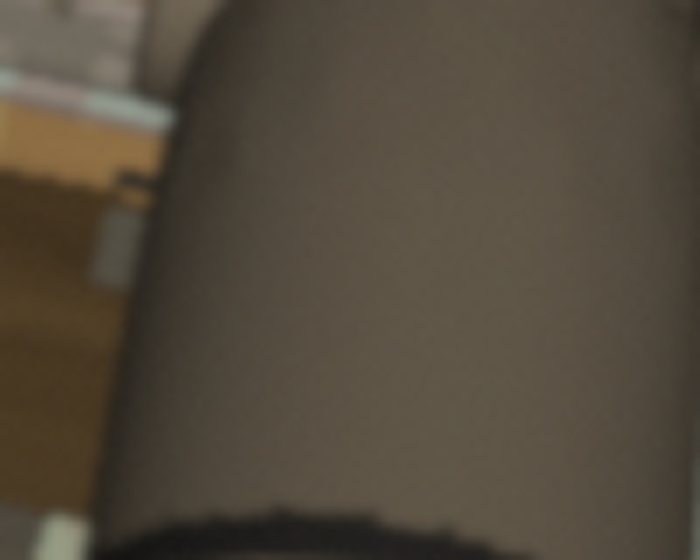

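```bash
python3 -m crank '[[0,-0.12,0,0,0,0,0.05],[0,-0.22,0,0,0,0,0.05],[0,-0.22,0,0,0,0,0.05]]'; python3 - <<'E'
from h import *
fpos()
c=read_camera("wrist"); cv2.imwrite("pics/p_w.png",c["frame"][:,:,::-1])
cv2.imwrite("pics/p_z.png",cv2.resize(c["frame"][90:190,180:300,::-1],None,fx=6,fy=6,interpolation=cv2.INTER_CUBIC))
E
```

```text
time: 11.4
tool_pos: [0.5077, -0.0147, 0.1229]
tool_rot: [3.14, -0.436, 2.939]
contact_force: [3.3, 6.5, 2.1]
opening: 0.0119
t 11.4 face pos mm [ -0.2099 -89.2362  44.3558] rot err deg [-0.0256 -0.0371 -0.1529] force face [-0.8292 -6.9898  2.6744] op 0.011874040856983748
```

View pics/p_z.png

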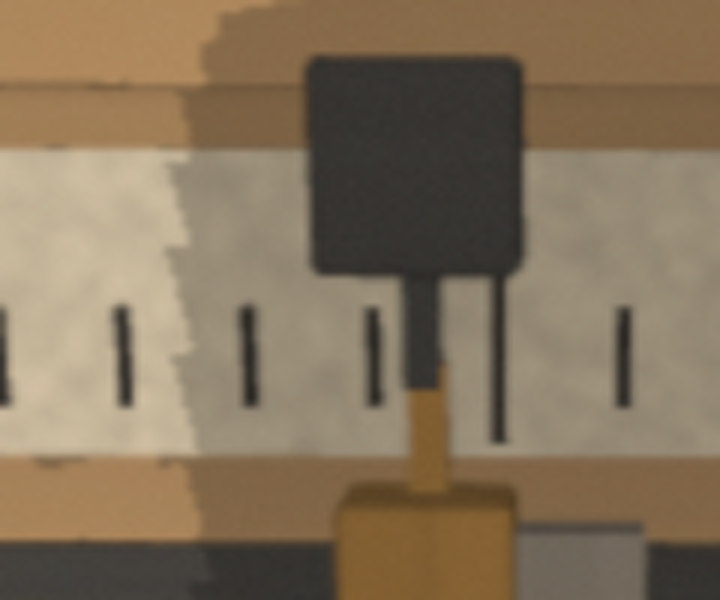

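```bash
python3 -m crank '[[0,-0.03,0,0,0,0,0.05],[0,-0.03,0,0,0,0,0.05],[0,-0.03,0,0,0,0,0.05]]'; python3 - <<'E'
from h import *
fpos()
c=read_camera("wrist"); cv2.imwrite("pics/q_w.png",c["frame"][:,:,::-1])
f=c["frame"][90:190,180:300].astype(int)
cv2.imwrite("pics/q_z.png",cv2.resize(c["frame"][130:180,225:275,::-1],None,fx=12,fy=12,interpolation=cv2.INTER_CUBIC))
for v in (142,144,146,148,150,152,154,157,159,162,165,167):
    print(v,c["frame"][v,242:262].sum(1))
for v in (157,162,167): print(v,(c["frame"][v,242:262,0].astype(int)-c["frame"][v,242:262,2]))
E
```

```text
time: 11.82
tool_pos: [0.5076, -0.0149, 0.1229]
tool_rot: [3.14, -0.436, 2.939]
contact_force: [3.0, 5.7, 1.9]
opening: 0.0119
t 11.82 face pos mm [ -0.2251 -89.0483  44.3572] rot err deg [-0.0306 -0.0405 -0.158 ] force face [-0.7766 -6.2347  2.4456] op 0.011851425381280303
142 [156 229 363 411 376 274 173 155 157 157 158 195 321 381 385 390 393 396
 401 385]
144 [140 221 358 416 409 308 180 153 157 153 157 200 324 382 388 389 393 397
 395 387]
146 [145 213 353 410 412 308 182 158 157 156 158 208 333 393 399 402 404 406
 405 386]
148 [132 179 331 403 402 306 180 159 151 158 156 209 334 395 406 407 414 412
 417 405]
150 [137 169 335 404 402 306 186 178 171 159 160 198 299 377 408 411 411 411
 413 405]
152 [153 175 333 404 399 311 237 255 219 169 192 249 318 381 411 412 414 407
 411 401]
154 [161 173 333 400 396 318 262 253 212 185 214 257 320 378 406 409 411 412
 411 402]
157 [240 250 355 405 409 373 310 275 269 271 272 277 317 371 397 407 411 414
 419 407]
159 [417 417 417 416 414 390 324 274 271 271 270 270 292 357 400 406 412 418
 418 407]
162 [422 424 422 421 414 388 325 279 269 269 270 272 291 366 411 414 418 422
 422 405]
165 [406 408 414 409 404 380 324 276 272 269 271 272 288 352 396 406 408 411
 414 418]
167 [297 301 303 300 298 294 280 268 267 269 269 267 264 280 296 298 296 301
 300 299]
157 [17 17 28 33 35 46 66 78 80 80 80 76 49 34 32 32 33 33 34 33]
162 [34 34 34 34 35 40 58 75 79 78 79 75 54 35 33 33 33 34 34 33]
167 [58 59 57 58 59 62 70 77 78 78 78 78 67 59 58 58 57 58 57 58]
```

View pics/q_z.png

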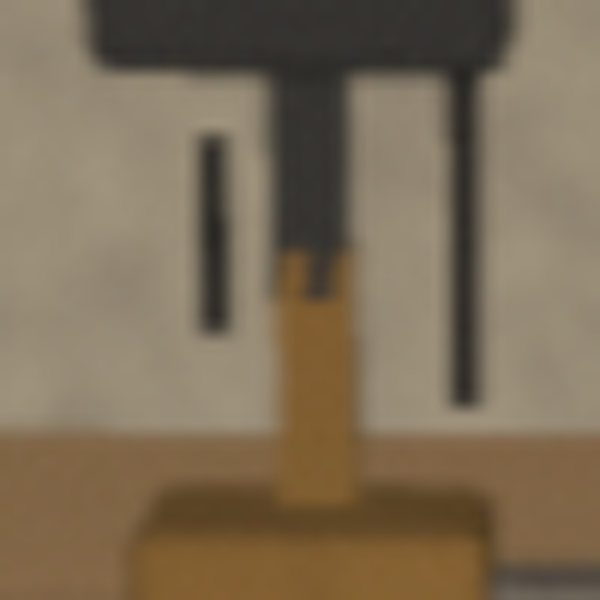

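```bash
python3 -m crank '[[0,-0.02,0,0,0,0,0.05],[0,-0.02,0,0,0,0,0.05],[0,-0.02,0,0,0,0,0.05],[0,-0.02,0,0,0,0,0.05],[0,-0.02,0,0,0,0,0.05]]'; python3 -m crank '[[0,0,0,0,0,0,0.05],[0,0,0,0,0,0,0.05],[0,0,0,0,0,0,0.05],[0,0,0,0,0,0,0.05],[0,0,0,0,0,0,0.05]]';python3 - <<'E'
from h import *
fpos()
c=read_camera("wrist"); cv2.imwrite("pics/r_w.png",c["frame"][:,:,::-1])
cv2.imwrite("pics/r_z.png",cv2.resize(c["frame"][130:180,225:275,::-1],None,fx=12,fy=12,interpolation=cv2.INTER_CUBIC))
for v in (142,148,162,165):
    print(v,c["frame"][v,242:262].sum(1))
E
python3 -m crank '[[0,0,0,0,0,0,0.05],[0,0,0,0,0,0,0.05],[0,0,0,0,0,0,0.05]]'
```

```text
time: 12.5
tool_pos: [0.5076, -0.015, 0.1229]
tool_rot: [3.14, -0.436, 2.939]
contact_force: [2.7, 6.3, 2.4]
opening: 0.0119
time: 13.12
tool_pos: [0.5076, -0.0151, 0.1229]
tool_rot: [3.14, -0.436, 2.939]
contact_force: [1.1, 6.3, 2.6]
opening: 0.0116
t 13.12 face pos mm [ -0.2267 -88.8732  44.3557] rot err deg [-0.0306 -0.0407 -0.1605] force face [ 1.2756 -6.4249  2.2574] op 0.011607833288587367
142 [159 165 342 414 405 321 204 159 154 154 155 176 313 379 386 384 390 393
 398 391]
148 [192 152 321 406 404 328 211 161 155 155 158 166 272 366 400 407 413 417
 414 405]
162 [421 420 424 420 416 388 324 274 268 271 267 271 295 363 408 416 417 423
 422 411]
165 [407 409 409 411 406 380 321 279 269 270 271 269 286 352 393 402 403 408
 413 419]
time: 13.55
tool_pos: [0.5076, -0.0151, 0.1229]
tool_rot: [3.14, -0.436, 2.939]
contact_force: [3.3, 6.8, 2.6]
opening: 0.0117
```

View pics/r_z.png

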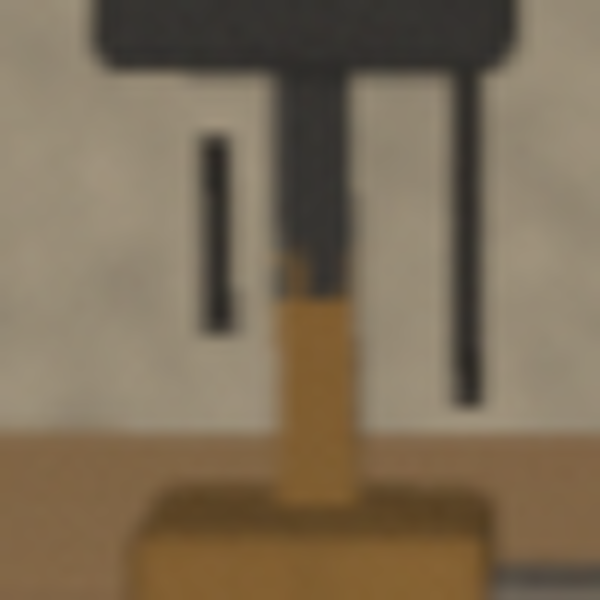

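```bash
python3 -m crank '[[0,0.4,0,0,0,0,0.05],[0,1.0,0,0,0,0,0.05],[0,1.6,0,0,0,0,0.05],[0,2.2,0,0,0,0,0.05],[0,2.8,0,0,0,0,0.05]]';  python3 -m crank '[[0,0.6,0,0,0,0,0.05],[0,1.2,0,0,0,0,0.05],[0,1.7,0,0,0,0,0.05],[0,2.1,0,0,0,0,0.05],[0,2.4,0,0,0,0,0.05]]'; python3 -c "
from h import *
fpos()"
```

```text
time: 14.18
tool_pos: [0.5133, 0.0122, 0.1229]
tool_rot: [3.141, -0.436, 2.939]
contact_force: [2.5, 3.4, 5.3]
opening: 0.0121
time: 14.8
tool_pos: [0.5181, 0.0355, 0.1229]
tool_rot: [3.142, -0.436, 2.939]
contact_force: [1.5, 2.3, 5.3]
opening: 0.0123
t 14.8 face pos mm [  -0.2535 -140.5121   44.3253] rot err deg [ 0.0619 -0.0475 -0.144 ] force face [ 1.3014 -2.5973  5.2105] op 0.012253704579478032
```

```bash
python3 -m crank '[[0,0.1,0,0,0,0,0.05],[0,0.2,0,0,0,0,0.05],[0,0.3,0,0,0,0,0.05],[0,0.36,0,0,0,0,0.05],[0,0.36,0,0,0,0,0.05]]'; python3 -c "
from h import *
fpos()"
```

```text
time: 15.42
tool_pos: [0.5189, 0.0389, 0.1229]
tool_rot: [3.141, -0.435, 2.939]
contact_force: [2.8, 2.5, 6.0]
opening: 0.0121
t 15.43 face pos mm [  -0.2667 -143.9839   44.3807] rot err deg [ 0.053  -0.0541 -0.1379] force face [ 0.5044 -2.9937  6.356 ] op 0.012059075944841229
```

```bash
python3 -m crank '[[0,0.05,0,0,0,0,0.05],[0,0.1,0,0,0,0,0.05],[0,0.1,0,0,0,0,0.05]]'; python3 -c "
from h import *
fpos()"; python3 -m crank '[[0,0.05,0,0,0,0,0.05],[0,0.1,0,0,0,0,0.05],[0,0.1,0,0,0,0,0.05]]'; python3 -c "
from h import *
fpos()"
```

```text
time: 15.8
tool_pos: [0.519, 0.0397, 0.1229]
tool_rot: [-3.141, -0.436, 2.939]
contact_force: [2.0, 1.7, 4.4]
opening: 0.0119
t 15.8 face pos mm [  -0.2423 -144.7711   44.3513] rot err deg [ 0.0741 -0.046  -0.1319] force face [ 0.4122 -2.0237  4.656 ] op 0.011949787726500585
time: 16.18
tool_pos: [0.5191, 0.0397, 0.1229]
tool_rot: [-3.14, -0.436, 2.938]
contact_force: [0.6, -2.9, 5.7]
opening: 0.012
t 16.18 face pos mm [  -0.2576 -144.8395   44.3733] rot err deg [ 0.1526 -0.0355 -0.0964] force face [1.3251 2.7541 5.629 ] op 0.012048001694974948
```

```bash
python3 -m crank '[[0,-0.05,0,0,0,0,0.2],[0,-0.05,0,0,0,0,0.35],[0,-0.05,-0.5,0,0,0,0.4],[0,-0.05,-3,0,0,0,0.4],[0,-0.05,-7,0,0,0,0.4]]'; python3 - <<'E'
from h import *
fpos()
c=read_camera("wrist"); cv2.imwrite("pics/s_w.png",c["frame"][:,:,::-1])
E
```

```text
time: 16.8
tool_pos: [0.5475, 0.0345, 0.1862]
tool_rot: [-3.142, -0.439, 2.939]
contact_force: [-0.2, -0.4, -0.0]
opening: 0.0367
t 16.8 face pos mm [   0.3393 -145.5555  113.9729] rot err deg [ 0.0709  0.1574 -0.1504] force face [ 0.0995  0.4437 -0.05  ] op 0.0367134466593151
```

View pics/s_w.png

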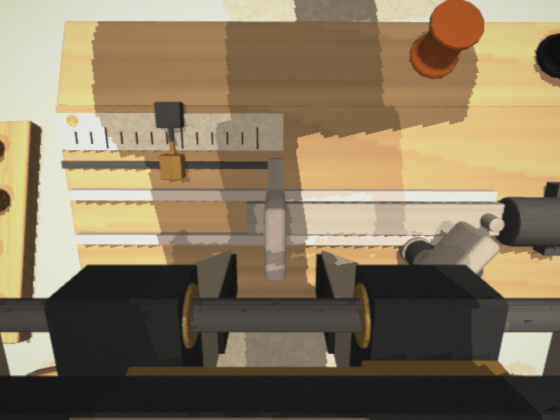

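```bash
python3 - <<'E'
from h import *
goal(FP(-22,-244.5,112),FR(-.65))
E
```

```text
shift cm [-2.14  9.89  0.84] rotvec deg [ 0.13  0.42 37.4 ]
```

```bash
python3 -m crank '[[-0.5,2.4,-0.5,0,0,9,0.4],[-1,4.8,-0.5,0,0,18,0.4],[-1.6,7.4,0,0,0,27.5,0.4],[-2.1,9.9,0.8,0,0,37.2,0.4],[-2.1,9.9,0.8,0,0,37.2,0.4]]'; python3 - <<'E'
from h import *
fpos();goal(FP(-22,-244.5,46),FR(-.65))
c=read_camera("wrist"); cv2.imwrite("pics/t_w.png",c["frame"][:,:,::-1])
cv2.imwrite("pics/t_z.png",cv2.resize(c["frame"][150:350,180:380,::-1],None,fx=3,fy=3))
E
```

```text
time: 17.48
tool_pos: [0.5828, 0.1297, 0.1692]
tool_rot: [-2.866, -0.344, 2.244]
contact_force: [-0.7, -0.6, -0.7]
opening: 0.0369
t 17.48 face pos mm [ -20.6437 -245.995   104.9066] rot err deg [ 0.1311  0.0309 36.9229] force face [ 0.1958  0.7189 -0.8093] op 0.03692943514929403
shift cm [-0.2  -0.02  5.89] rotvec deg [-0.13  0.01  0.32]
```

View pics/t_z.png

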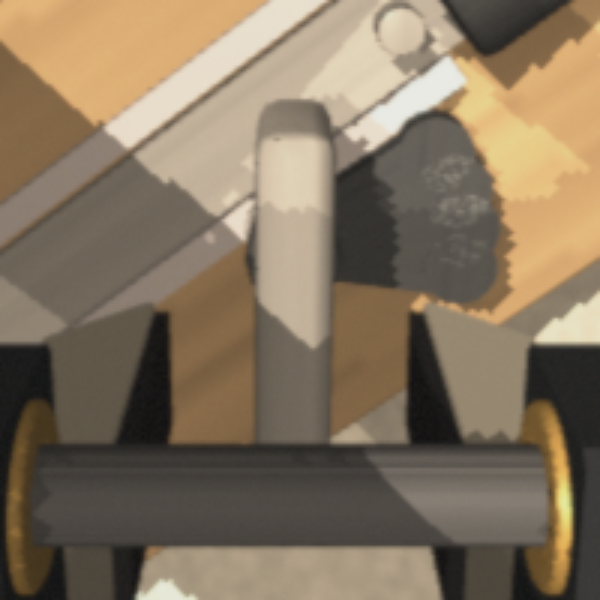

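```bash
python3 -m crank '[[-0.1,0.05,2,0,0,0.2,0.35],[-0.1,0.05,4,0,0,0.2,0.35],[-0.1,0.05,5.6,0,0,0.2,0.35],[-0.1,0.05,5.9,0,0,0.2,0.35],[-0.1,0.05,5.9,0,0,0.2,0.35]]'; python3 - <<'E'
from h import *
fpos();goal(FP(-22,-244.5,46),FR(-.65))
c=read_camera("wrist")
cv2.imwrite("pics/u_z.png",cv2.resize(c["frame"][150:380,160:400,::-1],None,fx=2.6,fy=2.6))
E
```

```text
time: 18.15
tool_pos: [0.5601, 0.1323, 0.1168]
tool_rot: [-2.867, -0.342, 2.239]
contact_force: [0.1, 0.3, -0.5]
opening: 0.0321
t 18.15 face pos mm [ -22.1466 -243.8665   47.8787] rot err deg [-0.0061 -0.0732 37.2259] force face [-0.2241 -0.2873 -0.4054] op 0.032137060039703916
shift cm [0.05 0.04 0.19] rotvec deg [0.03 0.07 0.02]
```

View pics/u_z.png

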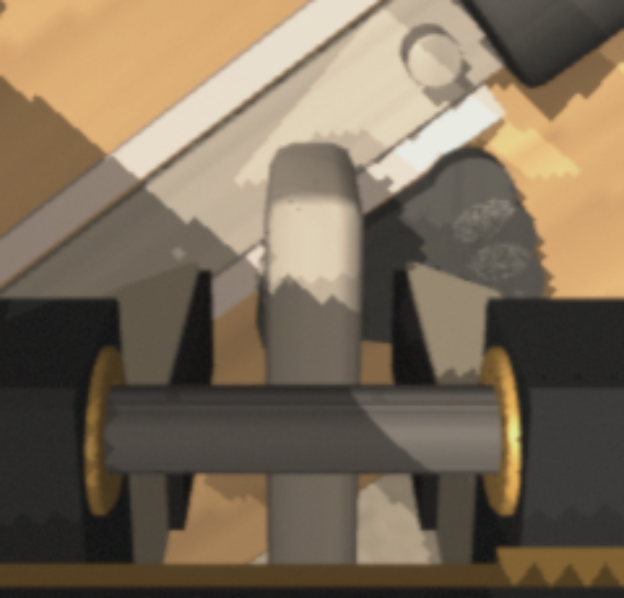

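```bash
python3 -m crank '[[0,0.15,0.15,0,0,0,0.25],[0,0.15,0.15,0,0,0,0.15],[0,0.15,0.15,0,0,0,0.05],[0,0.15,0.15,0,0,0,0.05],[0,0.15,0.15,0,0,0,0.05]]' 30; python3 -c "
from h import *
fpos(); print(F.T@robot.observe()['torque'])"
```

```text
time: 18.82
tool_pos: [0.5602, 0.1339, 0.1147]
tool_rot: [-2.866, -0.342, 2.238]
contact_force: [-0.3, -2.5, 2.7]
opening: 0.0171
t 18.82 face pos mm [ -22.8412 -245.4099   45.8231] rot err deg [ 0.0369 -0.0476 37.2538] force face [0.925  2.4811 2.5795] op 0.01709732473732818
[ 0.5047 -0.0342 -0.0198]
```

```bash
python3 -m crank '[[0,0,0,0,0,-7,0.05],[0,0,0,0,0,-15,0.05],[0,0,0,0,0,-23,0.05],[0,0,0,0,0,-31,0.05],[0,0,0,0,0,-38,0.05]]'; python3 -m crank '[[0,0,0,0,0,-8,0.05],[0,0,0,0,0,-16,0.05],[0,0,0,0,0,-24,0.05],[0,0,0,0,0,-31,0.05],[0,0,0,0,0,-36,0.05]]'; python3 -c "
from h import *
fpos(); print(F.T@robot.observe()['torque'])"
```

```text
time: 19.45
tool_pos: [0.56, 0.1334, 0.1147]
tool_rot: [3.135, -0.436, 2.954]
contact_force: [-1.3, -4.2, 3.3]
opening: 0.0175
time: 20.08
tool_pos: [0.56, 0.1329, 0.1147]
tool_rot: [2.871, -0.346, -2.655]
contact_force: [-2.6, -5.3, 3.2]
opening: 0.017
t 20.07 face pos mm [ -22.836  -244.4393   45.7933] rot err deg [  0.1306   0.0397 -36.8745] force face [2.6662 5.7304 2.2378] op 0.017022250280609663
[ 0.9826 -0.1248 -0.0929]
```

```bash
python3 -m crank '[[0,0,0,0,0,-2,0.05],[0,0,0,0,0,-4,0.05],[0,0,0,0,0,-4,0.05]]'; python3 -c "
from h import *
fpos(); print(F.T@robot.observe()['torque'])"; python3 -m crank '[[0,0,0,0,0,-2,0.05],[0,0,0,0,0,-4,0.05],[0,0,0,0,0,-4,0.05]]'; python3 - <<'E'
from h import *
fpos(); print(F.T@robot.observe()['torque'])
c=read_camera("wrist")
cv2.imwrite("pics/v_z.png",cv2.resize(c["frame"][150:380,160:400,::-1],None,fx=2.6,fy=2.6))
E
```

```text
time: 20.45
tool_pos: [0.56, 0.1329, 0.1146]
tool_rot: [2.848, -0.328, -2.588]
contact_force: [-0.5, -5.0, 3.3]
opening: 0.0172
t 20.45 face pos mm [ -22.8834 -244.3846   45.8015] rot err deg [  0.1331   0.0409 -40.6928] force face [0.876  5.0265 3.1943] op 0.01722501937379514
[ 0.9475 -0.1331 -0.2195]
time: 20.82
tool_pos: [0.5604, 0.1332, 0.1144]
tool_rot: [2.826, -0.305, -2.517]
contact_force: [0.5, -6.2, 2.1]
opening: 0.0176
t 20.82 face pos mm [ -23.2798 -244.7742   45.7438] rot err deg [  0.1167  -0.0251 -44.7385] force face [-0.7181  5.9209  2.6332] op 0.017571487961145913
[ 0.8925  0.2534 -0.2661]
```

View pics/v_z.png

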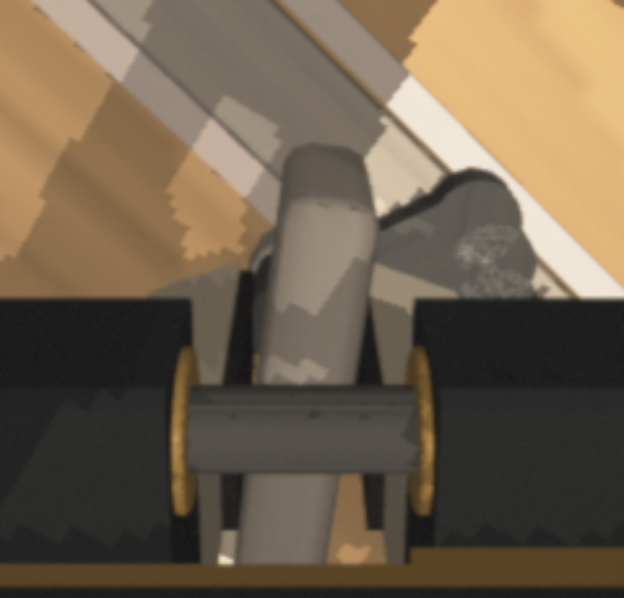

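```bash
python3 -m crank '[[0,0,0,0,0,0,0.25],[0,0,0,0,0,0,0.35],[0,0,-1,0,0,0,0.35],[0,0,-5,0,0,5,0.35],[0,0,-10,0,0,12,0.4]]'; python3 -c "
from h import *
fpos(); goal(FP(-15,-160,185),FR())"
```

```text
time: 21.5
tool_pos: [0.6016, 0.1258, 0.2061]
tool_rot: [2.895, -0.366, -2.733]
contact_force: [0.6, -0.2, 0.5]
opening: 0.0358
t 21.5 face pos mm [ -22.3789 -245.9426  146.5279] rot err deg [  0.0236   0.0841 -32.5741] force face [-0.3859  0.0736  0.689 ] op 0.03580649102478067
shift cm [ 5.25 -6.85 -3.84] rotvec deg [-0.02 -0.08 32.57]
```

```bash
python3 -m crank '[[1.3,-1.7,-1,0,0,8,0.4],[2.6,-3.4,-2,0,0,16,0.4],[4,-5.2,-3,0,0,25,0.4],[5.2,-6.8,-3.8,0,0,32.6,0.4],[5.2,-6.8,-3.8,0,0,32.6,0.4]]'; python3 - <<'E'
from h import *
fpos()
c=read_camera("wrist"); cv2.imwrite("pics/w_w.png",c["frame"][:,:,::-1])
im=c["frame"][:,:,::-1].copy()
for k,col in ((0.65,(0,0,255)),(0.55,(255,0,0))):
  e=np.array([np.cos(k),np.sin(k)]);q=np.array([-e[1],e[0]])
  im2=cv2.resize(c["frame"][100:260,290:450,::-1],None,fx=4,fy=4) if k==.65 else im2
  for a,b in((-35,-7),(-35,7),(35,-7),(35,7)):
    x=np.array([-22,-244])+a*e+b*q; u=proj(c,FP(*x,62))
    cv2.circle(im2,(int((u[0]-290)*4+2),int((u[1]-100)*4+2)),3,col,-1)
cv2.imwrite("pics/w_z.png",im2)
E
```

```text
time: 22.12
tool_pos: [0.5941, 0.039, 0.2436]
tool_rot: [3.14, -0.434, 2.939]
contact_force: [0.7, -0.4, -0.9]
opening: 0.0366
t 22.12 face pos mm [ -15.9605 -159.5071  184.8727] rot err deg [-0.0304 -0.1343 -0.1337] force face [-1.0795  0.2706 -0.4752] op 0.03658161650499858
```

View pics/w_w.png

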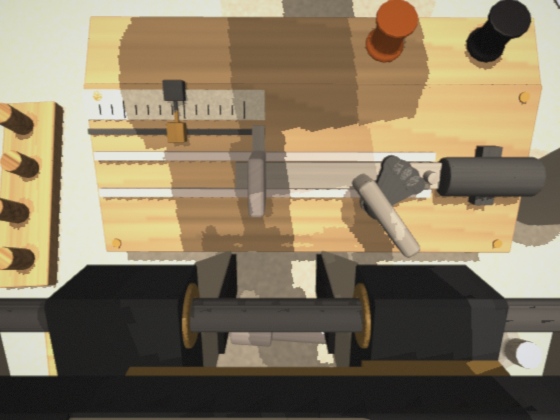

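View pics/w_z.png

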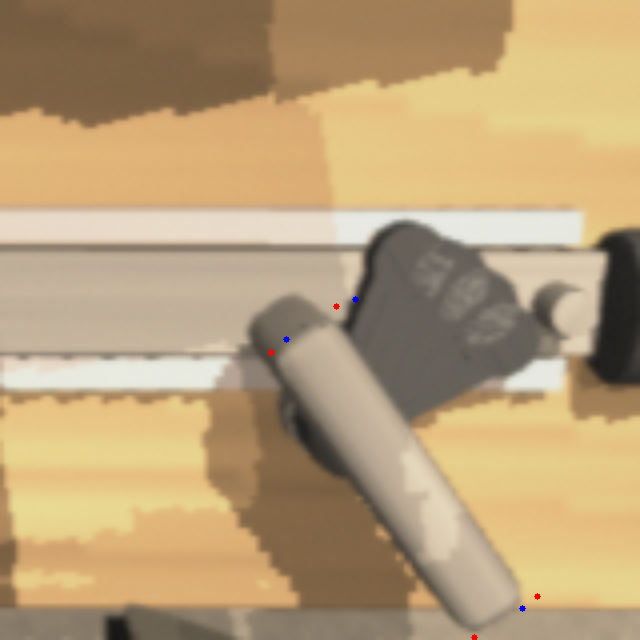

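```bash
python3 -m crank '[[0,-2,0,0,0,0,0.4],[0,-5,1,0,0,0,0.4],[0,-7.5,3,0,0,0,0.4],[0,-8.4,5,0,0,0,0.4],[0,-8.4,6,0,0,0,0.4]]';python3 -m crank '[[0,0,0,0,0,0,0.4],[0,0,0,0,0,0,0.4]]'; python3 - <<'E'
from h import *
fpos()
c=read_camera("wrist"); cv2.imwrite("pics/x_w.png",c["frame"][:,:,::-1])
q=proj(c,FP(54,-74,6)).astype(int);print(q)
cv2.imwrite("pics/x_z.png",cv2.resize(c["frame"][q[1]-40:q[1]+40,q[0]-40:q[0]+40,::-1],None,fx=7,fy=7,interpolation=cv2.INTER_CUBIC))
E
```

```text
time: 22.8
tool_pos: [0.551, -0.0378, 0.1871]
tool_rot: [3.14, -0.438, 2.939]
contact_force: [-1.0, 0.3, 0.3]
opening: 0.0368
time: 23.05
tool_pos: [0.5525, -0.0367, 0.1887]
tool_rot: [3.141, -0.435, 2.94]
contact_force: [0.9, 0.2, 0.3]
opening: 0.0367
t 23.05 face pos mm [-16.3114 -76.8435 124.4048] rot err deg [ 0.0493 -0.0961 -0.2152] force face [-0.6291 -0.3384  0.6359] op 0.03665105574711255
[274 112]
```

View pics/x_z.png

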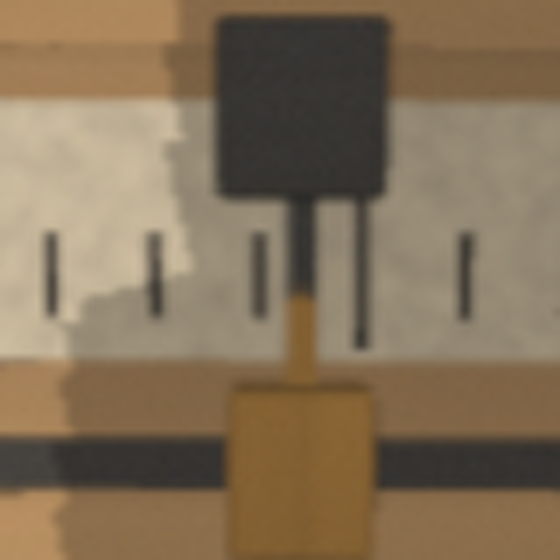

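```bash
python3 -m crank '[[0,-2,-4,0,0,0,0.4],[0,-5,-8,0,0,0,0.4],[0,-9,-10,0,0,0,0.4],[0,-14,-10,0,0,0,0.4],[0,-18,-10,0,0,0,0.4]]';python3 -m crank '[[0,0,0,0,0,0,0.4],[0,0,0,0,0,0,0.4]]'; python3 - <<'E'
from h import *
for n in("side","top"):
    c=read_camera(n); b=c["frame"][:,:,::-1]; cv2.imwrite(f"pics/y_{n}.png",b)
    a=cv2.imread(f"pics/a_{n}.png"); cv2.imwrite(f"pics/y_{n}2.png",np.hstack([a[100:340,120:450],b[100:340,120:450]]))
E
```

```text
time: 23.72
tool_pos: [0.557, -0.2236, 0.2793]
tool_rot: [3.142, -0.434, 2.939]
contact_force: [-0.3, 0.8, 0.1]
opening: 0.0369
time: 23.98
tool_pos: [0.5573, -0.2214, 0.2789]
tool_rot: [3.141, -0.435, 2.939]
contact_force: [0.5, -0.1, -0.4]
opening: 0.0366
```

View pics/y_side2.png

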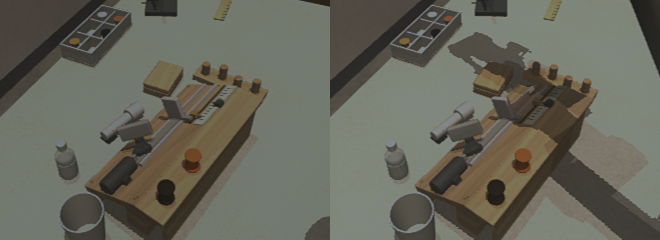

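View pics/y_top2.png

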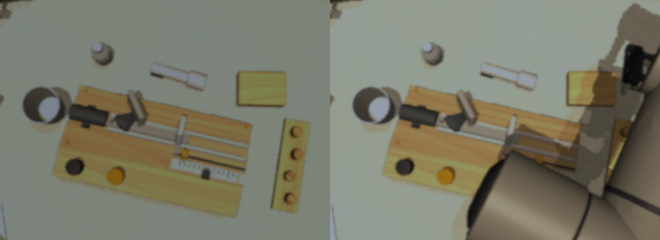

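```bash
python3 -c "
from h import *
print(robot.hand_in()); print(robot.observe()['time'])"
```

```text
the job is handed in; nothing more can be done
None
the job is handed in; nothing more can be done
```

The job is done and handed in at about 24 s of robot time.

**What I did**
- **Loosening:** I turned the clamp clockwise about 80° of tool rotation. The picture afterwards showed the cam clear of the slide.
- **Pull:** I pulled the slide about 56 mm, with fine nudges at the end. I held it over 1.5 s with the two pointers level to roughly 0.1 mm in the wrist picture.
- **Return:** I eased the slide back in the grip until the home stop pushed back with about 2.7 N, then let go.
- **Tightening:** I turned the clamp anticlockwise until the bar stopped while the jaws went on turning, with a torque of about 0.27 N m.

**Last checks**
- From straight above, the tell-tale pointer lies in line with the index pointer, which still sits between the same two scale ticks.
- The paddle is home, and the bar edge is at 34°, the same as at the start.
- In the side view the spools, box, cup, bottle, corkboard and torch look unmoved. In the top view the arm hid part of the scene, including the scale and most of the corkboard.
- The contact-force readings were near zero when I handed in.

**What disagreed**
- The jaws read about 17.5 mm on the 14 mm clamp bar, although they read 12 mm correctly on the paddle. The grip there was probably not square to the bar, but it did not slip.
- The torque readings at the loose stop were noisy, so I relied on the picture for that stop.

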